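# Dock the backup drive cartridge

## Robot

A 6-joint arm with a two-finger parallel gripper is mounted at the origin on a cart in front of the work surface, level with it; the furniture and walls round the work are solid. World frame = base frame: x ahead of the robot, y to its left, z up, the work surface at z = 0. Lengths are in m, angles in rad, forces in N, time in s.
With the tool pointing down it reaches from about 0.375 to 0.9 m from the base axis. Payload 3.1 kg.
Tool frame: the origin (TCP) lies between the finger pads; the fingertips stand 11 mm ahead of it and the grasp point (between the pads) lies 8 mm behind it; z points along the fingers, y is the line along which they close (so a half turn about z gives the same grasp; the last joint's range is limited). The gripper opens to 87 mm and grips with 3 to 60 N. Pads are 19 mm wide; open, the fingers measure 117 mm over their backs; the gripper's body (75 mm by 190 mm) begins 51 mm behind the grasp point.
Start: joints at [1.044, 0.527, 1.433, -0, 1.181, -0.178], TCP at [0.213, 0.588, 0.234] pointing down, gripper open.
Joint ranges: [-3.08, 3.08], [-0.75, 2.2], [0.22, 2.44], [-1.43, 4.57], [0, 2.65], [-2.85, 2.85]. Speed limits (rad/s): [2.79, 2.79, 3.14, 3.14, 3.14, 3.14].

## Interface

Orientations are given as a unit quaternion [x, y, z, w].
In Python, from rig import get_obs, camera, hand_in gives the robot as it stands.
- The arm moves only by the shell command python3 -m pendant 'ROWS' [FORCE]. ROWS is JSON, a list that holds one entry, the list of rows, each a list of 7 numbers: the shift along the tool's x, y, z in m, then the turn, a rotation vector about the tool's x, y, z in degrees, then the opening, from 0 (shut) to 1 (fully open). In form: [[[x, y, z, ax, ay, az, fingers], ...]]. A call has exactly 5 rows; each row shifts and turns the commanded pose from where the row before left it, along the tool's axes as they then stand; what a row does not reach is not made up. A row lasts 1/8 s, in which the tool goes at most 62.5 mm and 10.7 degrees, less where a joint would pass 70% of its speed; a pose out of reach is approached as far as the arm can. A call with a gripper value outside its range is refused whole. The fingers move at their own pace and stop on an object; FORCE is the grip in N (left out, the last holds). Time passes only in rows, so rows that do not move let the fingers close, or fill a call up. It gives the time, the measured TCP pose, the force, the opening and the grip force at its end, in the units of the state.
- get_obs(): the state, without advancing time (a new reading comes with each control period).
- camera(name): name is "scene" or "top" or "wrist"; returns a dict with "img" (420x560x3 uint8, red, green, blue), "intrinsics" (3x3 intrinsics, pixels), "k1" (the pictures are not rectified: a ray, as slopes to the right and down, at radius r is drawn at 1 + k1 r^2 times it, then the intrinsics apply), "R" (3x3) and "t" (3): a world point X has camera coordinates R X + t; the wrist camera has in their place "T_tool_cam" (4x4, takes a point from camera to tool coordinates, whose origin is the TCP and whose axes are the flange's). Camera axes: x right, y down, z forward; pixel columns grow to the right and rows downward; lengths in m; the calibration is good to about 2 mm. A picture is of the moment at which its call begins: read the wrist's pose just before it. There is no depth.
- hand_in(): hands the job in; it is judged then, once.
The state is a dict: "time": time; "q": joint angles; "joint_velocities": joint speeds; "joint_torque": joint torques, N m; "position": TCP position; "tool_rot": TCP orientation; "ft_force": force on the tool from outside, world axes, zero at the start; "moment": the same for the moment, N m; "grip_width": finger opening in m; "grip_force": force on a finger pad.
Only numpy, scipy, OpenCV 4.12 (cv2) and the standard library are available. Lean on these libraries where they do the work, as an engineer would, in place of code of your own. Each camera call takes 0.05 s, during which the arm holds its last target. There are 200 camera calls.

## Task

Take the drive cartridge out of its wooden stand and load it into the docking station: tilt it to tuck its low toe under the keeper lip, straighten it so that it sits fully down in the slot, and push the hinged gate shut behind it until it clicks onto its catch. Let go, and leave the mug, the glue stick and the eraser where they are.

Things in the scene. Friction and masses are not known exactly. Their poses are not given: they have to be found in the camera images.
- cartridge: Loose black flat drive cartridge, about 220 g, on edge in the stand. Origin: centre of its underside; z up, y along its length, x across its thickness (16 mm). Main body y -46 to +44 mm, 76 mm tall. At +y a low toe reaches y = +60, 10 mm high; at -y a heel shoulder reaches y = -60, 34 mm high. Grip across the thickness, fingertips 40 mm or more above the underside.
- cartridge_toe (a point): Tip of the cartridge's toe: cartridge frame (0, +60, 5) mm.
- stand: Fixed wooden stand, 66 x 146 x 23 mm, origin under its centre. The cartridge starts in its slot (along y, 21 mm wide, 130 mm long, floor 8 mm above the desk, side walls to 23 mm, end walls to 19 mm), toe towards +y, and lifts straight up.
- dock: Fixed grey docking station, base 74 x 168 mm, 42 mm tall. Origin: underside, beneath the slot's middle; z up, y along the slot. Slot floor 12 mm above the desk; side walls y -50 to +68 mm, 30 mm above the floor, 18.8 mm apart, top 6 mm chamfered to 28 mm. Keeper lip at +y, sill and gate at -y: a level cartridge cannot pass between them, it must go in tilted.
- dock_seat (a point): Middle of the slot floor (dock x = y = 0), dock axes; the underside centre of a seated cartridge lies here, within 3 mm along y.
- gate (a joint): Gate hinge: 0 = shut, upright; up to 1.2 rad = leaning outwards to dock -y; starts at 0.8 to 1.15. A spring catch resists closing (about 3 N at the top) until about 0.3 rad, then snaps it shut and holds. A nose on its inner side, 32 to 39 mm up the plate, 19 mm long, comes down over the heel shoulder (2.5 mm to spare): it shuts only on a seated cartridge.
- gate_hinge (a point): Hinge axis of the gate at mid width: dock y = -73 mm, 4 mm above the slot floor (16 mm above the desk); axis along dock x. Beside it a catch post stands 28 mm above the slot floor at dock x +18 to +26, y -84 to -72 mm.
- gate_top (a point): Top edge of the aluminium gate at mid width, 56 mm from the hinge; moves with it. The plate is 4 mm thick, its outer face 1 to 2 mm outside the hinge line, 18 mm wide, with a 26 mm wide finger pad 43 to 57 mm from the hinge. Push it there from outside, towards dock +y.
- mug: White mug standing by itself behind the middle of the work area (not the one on the coaster far left), 92 mm wide, 95 mm tall, handle at its +y; origin at the centre of its underside. Bystander.
- glue_stick: Glue stick standing upright to the right of that mug, 28 mm across, 86 mm tall; origin under its centre. Bystander.
- eraser: Blue and white eraser near the front edge, 21 x 44 x 13 mm; origin under its centre. Bystander.
- keeper_edge (a point): Lower edge of the aluminium keeper lip at mid width: dock y = +54 mm, 14 mm above the slot floor. The lip is 6 mm thick; behind it the end wall's inner face is at y = +63, 30 mm high. The toe goes under the lip, tilted toe down by about 16 degrees, then slides towards +y; then the heel swings down.
- sill_top (a point): Top of the sill's inner face at the -y end: dock y = -63 mm, 28 mm above the slot floor; the sill is 4 mm thick. The heel swings down just inside it.

How it is judged:
On the way:
1. the toe is tucked under the keeper lip with the cartridge still tilted and the gate open (y of cartridge_toe in the frame of dock_seat above 0.054 m and z of cartridge_toe in the frame of dock_seat between -0.002 and 0.012 m and x of cartridge_toe in the frame of dock_seat between -0.006 and 0.006 m and angle between cartridge's own z axis and vertical above 0.1 rad and value of joint gate above 0.3 rad), for 0.1 s.
At the end, for the whole second after the job is handed in: Cartridge released, at rest on the slot floor (within 3 mm; 4 mm sideways; upright within 0.1 rad), toe tip under the lip (dock y over 55 mm, its middle under 9 mm up); gate shut (below 0.06 rad); mug, glue stick and eraser within 40 mm of their starts (z of cartridge in the frame of dock_seat between -0.003 and 0.003 m and x of cartridge in the frame of dock_seat between -0.004 and 0.004 m and y of cartridge_toe in the frame of dock_seat above 0.055 m and z of cartridge_toe in the frame of dock_seat below 0.009 m and angle between cartridge's own z axis and vertical below 0.1 rad and value of joint gate below 0.06 rad and linear speed of cartridge below 0.01 m/s and distance of each of mug, glue_stick, eraser from where it was at the start of the episode below 0.04 m); the robot touches nothing.
It fails at once if the mug is tipped over (angle between mug's own z axis and vertical above 0.6 rad).
It fails at once if the glue stick is knocked over (angle between glue_stick's own z axis and vertical above 0.6 rad).
It also fails if it takes over 61 s, if anything falls off the work surface, if the arm or the gripper's body presses on something with over 40 N, if the wrist force passes 120 N, or if a joint passes its speed limit or range.

## Working session

There is one attempt and no reset: what is moved stays moved. The work goes in short steps, Python scripts to look and compute and a shell command to move; the robot and the scene stay as the last step left them, time stands still between calls to the robot, and variables do not carry over. Pictures are saved under pics/ and viewed, at most 10 in all, crops included, and the job is handed in when it is done.

```bash
ls; mkdir -p pics; python3 - <<'E'
from rig import get_obs,camera
import cv2,json
o=get_obs();print({k:o[k] for k in("time","position","tool_rot","grip_width")})
for n in("scene","top"):
    c=camera(n);cv2.imwrite(f"pics/{n}0.png",c["img"][:,:,::-1])
    print(n,c["intrinsics"],c["k1"],c["R"],c["t"])
c=camera("wrist");print(c["intrinsics"],c["k1"],c["T_tool_cam"])
E
```

```text
pics
{'time': 0.0, 'position': array([0.2126317 , 0.58696926, 0.23258579]), 'tool_rot': array([ 1.73005561e-01,  9.84920273e-01, -1.00331866e-03, -3.54620829e-04]), 'grip_width': 0.0868496483393153}
scene [[471.79587909   0.         284.90396204]
 [  0.         471.79587909 210.91123139]
 [  0.           0.           1.        ]] -0.08282770521236706 [[ 0.77065906 -0.63724621  0.00137094]
 [-0.49545931 -0.60053806 -0.62759391]
 [ 0.40075514  0.48298169 -0.77853966]] [-0.40388001  0.30262671  0.797246  ]
top [[501.44015682   0.         277.79579097]
 [  0.         501.44015682 211.12546042]
 [  0.           0.           1.        ]] -0.08546765195701499 [[-0.0161083  -0.99985653 -0.00523944]
 [-0.99458161  0.01656112 -0.10263109]
 [ 0.10270314  0.00355784 -0.99470569]] [0.02736049 0.52326373 1.27077633]
[[347.47065715   0.         285.29390173]
 [  0.         347.47065715 214.15703338]
 [  0.           0.           1.        ]] -0.07098760354993916 [[-6.68705351e-04 -9.62332235e-01 -2.71875378e-01  7.50845421e-02]
 [ 9.99999675e-01 -7.65873557e-04  2.51290423e-04  1.12999374e-03]
 [-4.50047038e-04 -2.71875122e-01  9.62332435e-01 -1.51152436e-01]
 [ 0.00000000e+00  0.00000000e+00  0.00000000e+00  1.00000000e+00]]
```

View pics/top0.png

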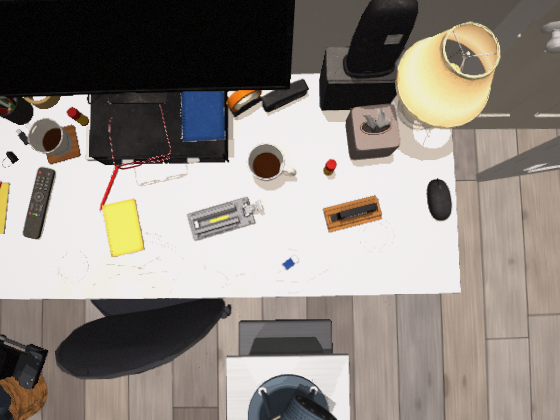

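View pics/scene0.png

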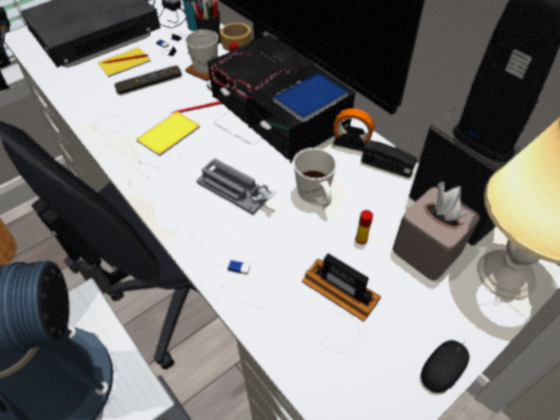

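The top view shows the dock at about (222,218) with its gate at the right end (258,208), the stand with the cartridge at (352,214), the mug at (266,165), the glue stick at (330,167) and the eraser at (290,264). The scene view shows the dock at (235,185), the gate at (265,195) and the cartridge at (345,278). Next I enlarge both.

```bash
cat > h.py <<'E'
import numpy as np,cv2
from scipy.optimize import least_squares
from scipy.spatial.transform import Rotation as Ro
from rig import get_obs,camera
def snap(n):
    o=get_obs();c=camera(n)
    if n=="wrist":
        Rt=Ro.from_quat(o["tool_rot"]).as_matrix();T=np.array(c["T_tool_cam"])
        Rwc=Rt@T[:3,:3];p=Rt@T[:3,3]+o["position"]
        c["R"]=Rwc.T;c["t"]=-Rwc.T@p
    c={k:np.array(v) for k,v in c.items()};return c
def save(c,f): np.savez(f,**{k:c[k] for k in("img","intrinsics","k1","R","t")})
def load(f): return dict(np.load(f))
def proj(c,X):
    X=np.atleast_2d(X);p=X@c["R"].T+c["t"];s=p[:,:2]/p[:,2:]
    s=s*(1+float(c["k1"])*(s**2).sum(1,keepdims=True));K=c["intrinsics"]
    return s*K[0,0]+K[:2,2]
def ray(c,uv):
    K=c["intrinsics"];D=np.array([float(c["k1"]),0,0,0])
    s=cv2.undistortPoints(np.array([[uv]],float),K,D)[0,0]
    return -c["R"].T@c["t"],c["R"].T@np.array([s[0],s[1],1])
def plane(c,uv,z):
    o,d=ray(c,uv);return o+d*(z-o[2])/d[2]
def tri(obs):
    A=0;b=0
    for c,uv in obs:
        o,d=ray(c,uv);d=d/np.linalg.norm(d);P=np.eye(3)-np.outer(d,d);A=A+P;b=b+P@o
    return np.linalg.solve(A,b)
def crop(c,x0,y0,w,h,k): return cv2.resize(c["img"][y0:y0+h,x0:x0+w,::-1],None,fx=k,fy=k,interpolation=cv2.INTER_CUBIC)
E
python3 - <<'E'
from h import *
t=snap("top");s=snap("scene");save(t,"top.npz");save(s,"scene.npz")
a=np.vstack([np.hstack([crop(t,180,185,90,65,4.4),crop(t,310,185,90,65,4.4)]),np.hstack([crop(s,190,150,90,65,4.4),crop(s,298,250,90,70,4.4)[:286]])])
print(a.shape);cv2.imwrite("pics/c1.png",a)
for n,p in dict(dock=(222,218),stand=(352,214),gate=(258,208),mug=(266,165),glue=(330,172)).items(): print(n,plane(t,p,.03))
E
```

```text
(572, 792, 3)
dock [0.50788375 0.16314954 0.03      ]
stand [ 0.51267525 -0.17277758  0.03      ]
gate [0.53230315 0.06980332 0.03      ]
mug [0.64481578 0.04760038 0.03      ]
glue [ 0.62353174 -0.11887003  0.03      ]
```

View pics/c1.png

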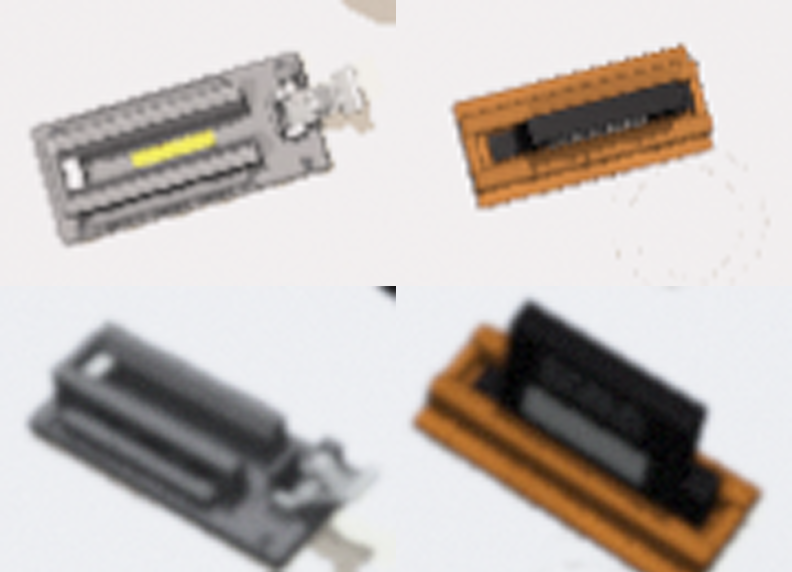

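The enlarged crops show the toe as a dark square at the image-left end of the stand, so it points towards world +y. The dock's keeper (white) is also at the left and its gate at the right, and both lie at a yaw of about 15°. Next I move the wrist camera over the dock.

```bash
cat > g.py <<'E'
from h import *
import sys
M=np.array([[0,1,0],[1,0,0],[0,0,-1.]])
def toolR(yaw,tilt=0): return (Ro.from_euler("z",yaw,degrees=True)*Ro.from_euler("x",-tilt,degrees=True)).as_matrix()@M
def rows(pos,Rt,n,p0=None,R0=None):
    o=get_obs()
    p=np.array(o["position"] if p0 is None else p0);R=Ro.from_quat(o["tool_rot"]).as_matrix() if R0 is None else R0
    rv=Ro.from_matrix(R.T@Rt).as_rotvec(degrees=True)/n;d=(np.array(pos)-p)/n
    for i in range(n):
        print(np.round(R.T@d,4).tolist(),np.round(rv,2).tolist());R=R@Ro.from_rotvec(rv,degrees=True).as_matrix()
if __name__=="__main__":
    a=[float(v) for v in sys.argv[1:]];rows(a[:3],toolR(a[3],a[4]),int(a[5]))
E
python3 g.py .5 .14 .2 15 0 10
```

```text
[-0.0422, -0.0323, 0.0033] [-0.01, 0.0, 5.51]
[-0.0451, -0.0281, 0.0033] [-0.01, 0.0, 5.51]
[-0.0476, -0.0236, 0.0033] [-0.01, 0.0, 5.51]
[-0.0497, -0.0189, 0.0033] [-0.01, 0.0, 5.51]
[-0.0513, -0.0141, 0.0033] [-0.01, 0.0, 5.51]
[-0.0524, -0.0091, 0.0033] [-0.01, 0.0, 5.51]
[-0.053, -0.004, 0.0033] [-0.01, 0.0, 5.51]
[-0.0531, 0.0011, 0.0033] [-0.01, 0.0, 5.51]
[-0.0528, 0.0062, 0.0033] [-0.01, 0.0, 5.51]
[-0.052, 0.0112, 0.0033] [-0.01, 0.0, 5.51]
```

```bash
python3 -m pendant '[[[-0.042,-0.032,0.003,0,0,5.5,1],[-0.045,-0.028,0.003,0,0,5.5,1],[-0.048,-0.024,0.003,0,0,5.5,1],[-0.050,-0.019,0.003,0,0,5.5,1],[-0.051,-0.014,0.003,0,0,5.5,1]]]'
python3 -m pendant '[[[-0.052,-0.009,0.003,0,0,5.5,1],[-0.053,-0.004,0.003,0,0,5.5,1],[-0.053,0.001,0.003,0,0,5.5,1],[-0.053,0.006,0.003,0,0,5.5,1],[-0.052,0.011,0.003,0,0,5.5,1]]]'
python3 -c "
from h import *
print(get_obs()['joint_velocities'])
c=snap('wrist');c=snap('wrist');save(c,'w1.npz');cv2.imwrite('pics/w1.png',c['img'][:,:,::-1]);print(get_obs()['position'])"
python3 g.py .51 -.14 .2 15 0 5
```

```text
time: 0.88
position: [0.3574, 0.3624, 0.2186]
tool_rot: [0.403, 0.915, 0.0, 0.0]
ft_force: [1.1, 0.1, 0.5]
grip_width: 0.0873
grip_force: 0.0
time: 1.5
position: [0.5006, 0.1387, 0.2036]
tool_rot: [0.61, 0.793, 0.0, 0.0]
ft_force: [-0.2, 1.2, 0.2]
grip_width: 0.0868
grip_force: 0.0
[-0.75853635  0.16693576 -0.23170173  0.00281043  0.05335039  0.0074232 ]
[0.5035322  0.13622514 0.20355714]
[-0.0538, -0.0128, 0.0008] [0.04, 0.02, -0.06]
[-0.0538, -0.0128, 0.0008] [0.04, 0.02, -0.06]
[-0.0537, -0.0129, 0.0008] [0.04, 0.02, -0.06]
[-0.0537, -0.0129, 0.0007] [0.04, 0.02, -0.06]
[-0.0537, -0.013, 0.0007] [0.04, 0.02, -0.06]
```

View pics/w1.png

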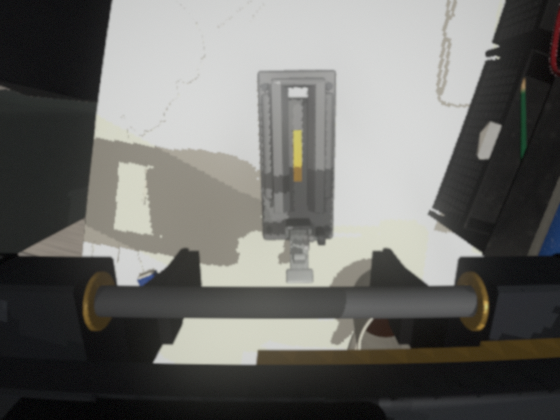

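The wrist view shows the dock from top left (258,72) to bottom right (333,240), the white keeper at (298,92), the gate at (299,255) and the pad at (300,275). The dock is nearly aligned with the tool. I'll take one settled picture here, then two from different places at the stand.

```bash
python3 -c "
from h import *
for i in range(2): c=snap('wrist')
o=get_obs();print(o['joint_velocities'],o['position']);c=snap('wrist');save(c,'d1.npz')"
python3 -m pendant '[[[-0.054,-0.013,0.001,0,0,0,1],[-0.054,-0.013,0.001,0,0,0,1],[-0.054,-0.013,0.001,0,0,0,1],[-0.054,-0.013,0.001,0,0,0,1],[-0.054,-0.013,0.001,0,0,0,1]]]'
python3 -m pendant '[[[-0.04,-0.01,0,0,0,0,1],[0,0,0,0,0,0,1],[0,0,0,0,0,0,1],[0,0,0,0,0,0,1],[0,0,0,0,0,0,1]]]'
python3 -c "
from h import *
c=snap('wrist');save(c,'s1.npz')"
python3 -m pendant '[[[-0.05,-0.03,0,0,0,0,1],[0,0,-0.02,0,0,0,1],[0,0,0,0,0,0,1],[0,0,0,0,0,0,1],[0,0,0,0,0,0,1]]]'
python3 -c "
from h import *
c=snap('wrist');save(c,'s2.npz')
d=load('d1.npz');a=load('s1.npz');e=load('s2.npz')
# fold views side by side
cv2.imwrite('pics/c2.png',np.hstack([cv2.resize(x['img'][:300,180:380,::-1],None,fx=1.333,fy=1.333,interpolation=cv2.INTER_CUBIC) for x in(d,a,e)])) "
```

```text
[ 0.0419661  -0.01300046  0.02336941  0.00464803  0.00435581  0.00121961] [0.49992883 0.13948379 0.20333819]
time: 2.38
position: [0.5069, -0.1369, 0.1987]
tool_rot: [0.607, 0.795, 0.0, -0.0]
ft_force: [-0.2, -0.1, -0.8]
grip_width: 0.0867
grip_force: 0.0
time: 3.0
position: [0.5079, -0.177, 0.1986]
tool_rot: [0.607, 0.794, 0.0, -0.0]
ft_force: [0.3, -0.9, 0.2]
grip_width: 0.087
grip_force: 0.0
time: 3.68
position: [0.4917, -0.2336, 0.2179]
tool_rot: [0.608, 0.794, 0.0, -0.001]
ft_force: [0.6, 0.2, 0.7]
grip_width: 0.0869
grip_force: 0.0
```

View pics/c2.png

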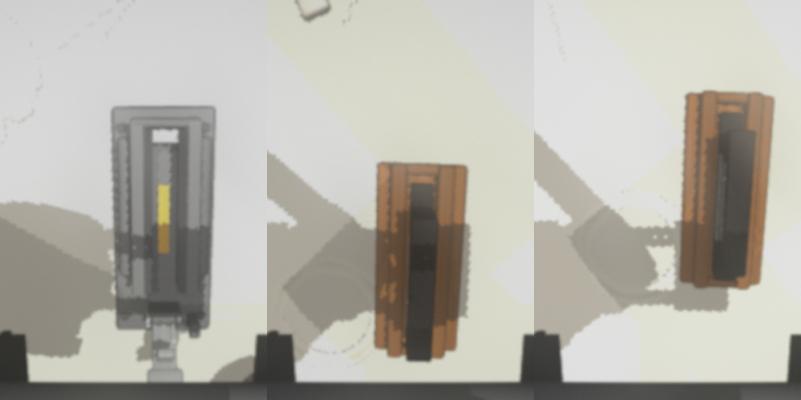

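The crops show the dock outline, the stand outline and the cartridge on edge (toe at the top). I enlarge them once more to read corners.

```bash
python3 -c "
from h import *
d=load('d1.npz');a=load('s1.npz');e=load('s2.npz')
P=lambda i:cv2.copyMakeBorder(i,0,600-i.shape[0],0,0,cv2.BORDER_CONSTANT)
cv2.imwrite('pics/c3.png',np.hstack([P(crop(d,255,72,90,228,2.6)),P(crop(a,255,110,90,170,3)),P(crop(e,280,60,90,170,3))])) "
```

```text
(no output)
```

View pics/c3.png

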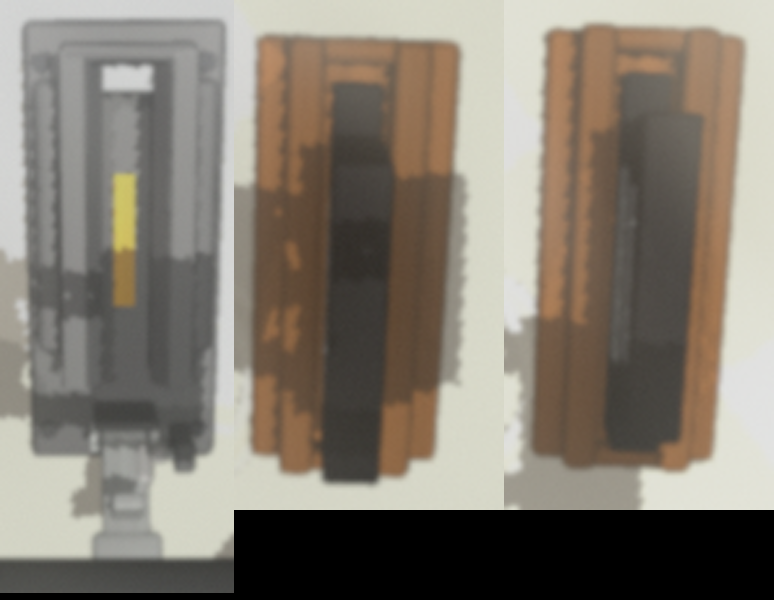

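In c3 I read these points:
- **Dock:** outer corners (24,20), (224,22), (32,455), (212,457); keeper (102–153, 66–91); pad (92–161, 535).
- **Cartridge top in s1:** (332,163), (392,163), (323,483), (378,483); toe tip at y = 84.
- **Cartridge in s2:** top (640,117), (702,117); toe tip at y = 74.

Next I fit poses to these points.

```bash
cat > fit.py <<'E'
from h import *
d=load('d1.npz');a=load('s1.npz');e=load('s2.npz')
D=lambda u,v:(d,(255+u/2.6,72+v/2.6)); A=lambda u,v:(a,(255+(u-234)/3,110+v/3)); E=lambda u,v:(e,(280+(u-504)/3,60+v/3))
def fit(pts,x0,zfree=True):
    def f(x,full=False):
        R=Ro.from_euler("z",x[3]).as_matrix();r=[]
        for X,(c,uv) in pts: r.append((proj(c,R@(np.array(X)/1000)+x[:3])[0]-uv) if c is not None else 0)
        return np.ravel(r)
    if zfree: s=least_squares(f,x0,loss="soft_l1")
    else: s=least_squares(lambda y:f(np.r_[y[:2],x0[2],y[2]]),[x0[0],x0[1],x0[3]],loss="soft_l1");s.x=np.r_[s.x[:2],x0[2],s.x[2]]
    print(np.round(s.x,4),"yaw deg",np.degrees(s.x[3]).round(2));print(f(s.x).reshape(-1,2).round(1).tolist());return s.x
if __name__=="__main__":
    cp=[((-8,44,76),A(332,163)),((8,44,76),A(392,163)),((-8,-46,76),A(323,483)),((8,-46,76),A(378,483)),((8,44,76),E(702,117)),((-8,44,76),E(640,117)),((8,-46,76),E(680,443)),((-8,60,10),A(333,84)),((8,60,10),A(381,84)),((-8,60,10),E(622,74)),((8,60,10),E(670,74))]
    x=fit(cp,[.51,-.17,.008,.25])
    x=fit(cp,[.51,-.17,.008,.25],False)
    st=[((-33,73,0),A(260,38)),((33,73,0),A(460,42)),((-33,-73,0),A(253,455)),((33,-73,0),A(434,458)),((-33,73,0),E(546,32)),((33,73,0),E(744,40)),((-33,-73,0),E(533,452)),((33,-73,0),E(713,460))]
    fit(st,[.51,-.17,.01,.25])
    dk=[((-37,84,0),D(24,20)),((37,84,0),D(224,22)),((-37,-84,0),D(32,455)),((37,-84,0),D(212,457))]
    fit(dk,[.51,.17,.01,.25])
    R=lambda X,p:proj(d,(Ro.from_euler("z",p[3]).as_matrix()@(np.array(X)/1000)+p[:3]))[0]
E
python3 fit.py
```

```text
[ 0.5173 -0.1788  0.0042  0.2383] yaw deg 13.65
[[-0.2, -0.2], [0.4, 0.4], [-0.2, -0.4], [0.4, 0.1], [-0.3, -0.2], [0.3, -0.9], [-0.1, 0.2], [-0.5, 0.1], [0.4, 0.6], [-0.4, -0.1], [0.0, 0.5]]
[ 0.5169 -0.1784  0.008   0.2385] yaw deg 13.66
[[-0.6, -0.1], [0.3, 0.5], [-0.5, 1.1], [0.3, 1.5], [0.1, -1.0], [0.5, -1.7], [0.3, 0.9], [-0.8, -0.1], [0.3, 0.4], [-0.4, -0.9], [0.2, -0.3]]
[ 0.5178 -0.1779  0.0008  0.235 ] yaw deg 13.47
[[-0.5, -0.4], [0.3, 0.4], [0.1, -0.7], [0.4, -0.1], [0.2, 0.0], [-0.1, -0.2], [-0.1, 1.1], [-0.3, 0.1]]
[0.51   0.1686 0.0079 0.2649] yaw deg 15.18
[[-0.4, 0.6], [1.0, -0.3], [-0.3, 0.3], [-0.1, -0.8]]
```

The cartridge stands at about (0.517, -0.178) with yaw 13.7°, and the stand agrees. Next I grasp it.

```bash
python3 g.py .517 -.178 .12 13.65 0 2; python3 -c "
from g import *
rows([.517,-.178,.061],toolR(13.65),3,[.517,-.178,.12],toolR(13.65))"
```

```text
[0.0235, 0.0195, 0.049] [-0.03, -0.03, 0.74]
[0.0238, 0.0192, 0.049] [-0.03, -0.03, 0.74]
[0.0, 0.0, 0.0197] [0.0, 0.0, 0.0]
[0.0, 0.0, 0.0197] [0.0, 0.0, 0.0]
[0.0, 0.0, 0.0197] [0.0, 0.0, 0.0]
```

```bash
python3 -m pendant '[[[0.0235,0.0195,0.049,0,0,0.74,1],[0.0235,0.0195,0.049,0,0,0.74,1],[0,0,0,0,0,0,1],[0,0,0.02,0,0,0,1],[0,0,0.02,0,0,0,1]]]'
python3 -m pendant '[[[0,0,0.018,0,0,0,1],[0,0,0,0,0,0,1],[0,0,0,0,0,0,1],[0,0,0,0,0,0,0],[0,0,0,0,0,0,0]]]' 30
python3 -m pendant '[[[0,0,0,0,0,0,0],[0,0,0,0,0,0,0],[0,0,0,0,0,0,0],[0,0,0,0,0,0,0],[0,0,0,0,0,0,0]]]' 30
```

```text
time: 4.35
position: [0.519, -0.1805, 0.0816]
tool_rot: [0.618, 0.786, 0.0, 0.002]
ft_force: [0.6, -0.3, -0.1]
grip_width: 0.087
grip_force: 0.0
time: 4.97
position: [0.5182, -0.1795, 0.0634]
tool_rot: [0.618, 0.786, 0.0, 0.001]
ft_force: [0.8, -0.3, 1.3]
grip_width: 0.0743
grip_force: 0.0
time: 5.6
position: [0.5177, -0.1792, 0.0625]
tool_rot: [0.618, 0.786, -0.0, -0.0]
ft_force: [-1.0, -0.6, 0.7]
grip_width: 0.0248
grip_force: 0.0
```

```bash
python3 -m pendant '[[[0,0,0,0,0,0,0],[0,0,0,0,0,0,0],[0,0,-0.02,0,0,0,0],[0,0,-0.05,0,0,0,0],[0,0,-0.05,0,0,0,0]]]' 30; python3 g.py .536 .072 .18 15.2 0 5
```

```text
time: 6.22
position: [0.5169, -0.1788, 0.1828]
tool_rot: [0.619, 0.786, -0.0, -0.001]
ft_force: [1.1, -0.9, -2.8]
grip_width: 0.0158
grip_force: 29.9
[0.0479, 0.0155, 0.0006] [-0.02, -0.02, -0.32]
[0.0478, 0.0158, 0.0006] [-0.02, -0.02, -0.32]
[0.0477, 0.016, 0.0006] [-0.02, -0.02, -0.32]
[0.0476, 0.0163, 0.0006] [-0.02, -0.02, -0.32]
[0.0475, 0.0166, 0.0006] [-0.02, -0.02, -0.32]
```

```bash
python3 -m pendant '[[[0.048,0.016,0,0,0,-0.3,0],[0.048,0.016,0,0,0,-0.3,0],[0.048,0.016,0,0,0,-0.3,0],[0.048,0.016,0,0,0,-0.3,0],[0.048,0.016,0,0,0,-0.3,0]]]'
python3 -m pendant '[[[0,0,0,0,0,0,0],[0,0,0,0,0,0,0],[0,0,0,0,0,0,0],[0,0,0,0,0,0,0],[0,0,0,0,0,0,0]]]'
python3 -c "
from h import *
c=snap('wrist');save(c,'d2.npz');d=load('d1.npz')
t=snap('top');save(t,'t2.npz')
P=lambda i:cv2.copyMakeBorder(i,0,600-i.shape[0],0,0,cv2.BORDER_CONSTANT)
cv2.imwrite('pics/c4.png',np.hstack([P(crop(c,205,0,160,240,2.5)),P(crop(d,255,75,90,165,3.6))]))"
```

```text
time: 6.85
position: [0.5358, 0.0747, 0.182]
tool_rot: [0.608, 0.794, -0.0, -0.001]
ft_force: [0.5, 0.3, -3.3]
grip_width: 0.0161
grip_force: 30.0
time: 7.48
position: [0.5365, 0.0722, 0.1825]
tool_rot: [0.609, 0.793, -0.0, -0.0]
ft_force: [-0.1, -0.3, -2.8]
grip_width: 0.0159
grip_force: 30.0
```

View pics/c4.png

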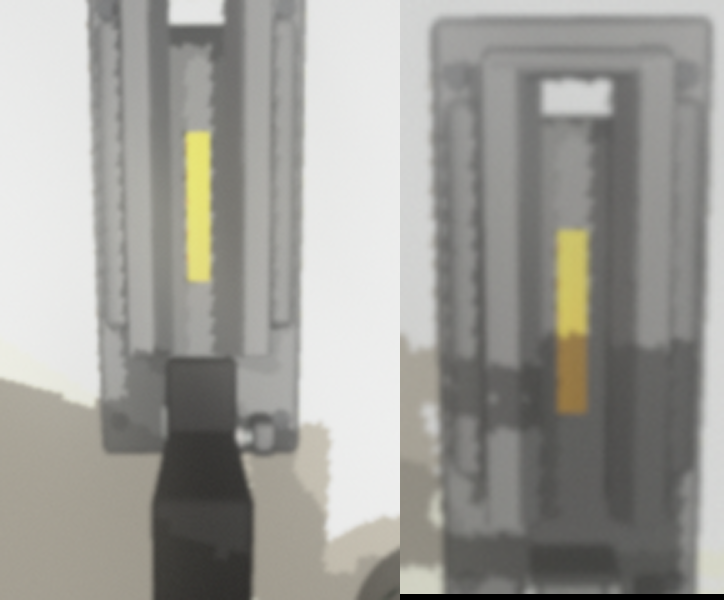

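c4 shows the toe tip at y = 358 (x 167–236) and the front top edge of the body at y = 500 (x 153–252). In d2 the stripe corners are (186,132), (211,132), (187,282), (211,282) and the lip edge is at (196,24). In d1 the stripe is at x 557–588, y 230–413, and the lip edge is at (577,115). I triangulate these.

```bash
cat > f2.py <<'E'
from fit import *
from g import toolR
w=load('d2.npz')
W=lambda u,v:(w,(205+u/2.5,v/2.5)); D2=lambda u,v:(d,(255+(u-400)/3.6,75+v/3.6))
S=[tri([W(*p),D2(*q)]) for p,q in [((186,132),(557,230)),((211,132),(588,230)),((187,282),(557,413)),((211,282),(587,413)),((196,24),(577,115))]]
print(np.round(S,4))
hi=(S[0]+S[1])/2;lo=(S[2]+S[3])/2;v=hi-lo;print("stripe yaw",np.degrees(np.arctan2(-v[0],v[1])),"len",np.linalg.norm(v[:2]))
dk=[((-37,84,0),D2(435,17)),((37,84,0),D2(711,18)),((-37,-84,0),D(32,455)),((37,-84,0),D(212,457)),((-37,-84,0),W(103,452)),((37,-84,0),W(298,452))]
p=fit(dk,[.51,.17,.01,.25])
Rz=Ro.from_euler("z",p[3]).as_matrix()
for s in S: print("dock coords mm",np.round((Rz.T@(s-p[:3]))*1000,1))
pz=[((0,54,26),W(196,24)),((0,54,26),D2(577,115))]+dk[:0]
for zz in (0,-.004): 
  for X,o in pz: print(zz, proj(o[0],Rz@(np.array(X)/1e3)+np.r_[p[:2],zz])[0]-o[1])
# cartridge in view d2
cp=[((-8,60,10),W(167,358)),((8,60,10),W(236,358)),((-8,44,76),W(153,499)),((8,44,76),W(252,501))]
q=fit(cp,[.536,.072,.128,.26])
q=fit(cp,[.536,.072,.128,.26],False)
print("cart in tool:",toolR(np.degrees(q[3])).T@(q[:3]-np.array([.5365,.0722,.1825])))
E
python3 f2.py
```

```text
[[0.4983 0.196  0.013 ]
 [0.5064 0.1982 0.0127]
 [0.5116 0.1475 0.0122]
 [0.5198 0.1496 0.012 ]
 [0.4944 0.2252 0.0326]]
stripe yaw 15.333864924278181 len 0.050296449073508075
[0.5102 0.169  0.0077 0.2648] yaw deg 15.17
[[-0.5, 0.2], [1.1, -0.2], [0.0, -0.1], [0.1, -1.2], [-0.1, 0.6], [-0.3, 0.3]]
dock coords mm [-4.4 29.1  5.3]
dock coords mm [ 4.  29.1  5. ]
dock coords mm [ -4.3 -21.1   4.5]
dock coords mm [  4.2 -21.2   4.3]
dock coords mm [-0.5 58.4 24.9]
0 [0.93658587 8.09547217]
0 [-0.01730541  5.17336141]
-0.004 [0.94832173 9.42071427]
-0.004 [-0.24328128  5.23035407]
[0.5362 0.0733 0.1287 0.254 ] yaw deg 14.55
[[-0.5, 0.6], [0.8, 0.8], [-1.4, -0.2], [0.9, -0.7]]
[0.5362 0.0732 0.128  0.2549] yaw deg 14.6
[[-0.4, 0.7], [0.8, 0.9], [-1.3, -0.3], [0.8, -0.8]]
cart in tool: [ 1.00356704e-03 -7.81306300e-06  5.45000000e-02]
```

The measurements agree well: dock origin (0.510, 0.169) at yaw 15.2°, and the cartridge centred in the grip 1 mm ahead of the TCP. Next I plan the tilted entry.

```bash
cat > k.py <<'E'
# k.py th oy oz n ... : rows from present pose via waypoints (mm, deg), dock frame; prints state too
from g import *
P=np.array([.5102,.169,.012]);YAW=15.25;Rd=Ro.from_euler("z",YAW,degrees=True).as_matrix();T=np.array([0,-1,54.5])
def tcp(th,oy,oz,ox=0):
    return P+Rd@(Ro.from_euler("x",-th,degrees=True).apply(T)+[ox,oy,oz])/1000,toolR(YAW,th)
def state():
    o=get_obs();R=Ro.from_quat(o["tool_rot"]).as_matrix();Rc=Rd.T@R@M.T
    e=Ro.from_matrix(Rc).as_euler("xyz",degrees=True)
    c=Rd.T@(o["position"]-P)*1000-Rc@T
    print("cart mm",c.round(1),"tilt",-e[0].round(2),"roll,yaw",e[1:].round(2),"toe",(c+Rc@[0,60,5]).round(1),"F dock",(Rd.T@o["ft_force"]).round(1),"t",o["time"])
if __name__=="__main__":
    state();a=np.array([float(v) for v in sys.argv[1:]]).reshape(-1,4)
    p0=R0=None
    for th,oy,oz,n in a:
        p,R=tcp(th,oy,oz);print("wp",th,oy,oz);rows(p,R,int(n),p0,R0);p0,R0=p,R
E
python3 k.py 16 -12 62 4 16 -12 24 1
```

```text
cart mm [ -0.  -99.  116.1] tilt -0.0 roll,yaw [ 0.   -0.21] toe [  0.2 -39.  121.1] F dock [ 0.2 -1.  -2.7] t 7.575
wp 16.0 -12.0 62.0
[0.0255, -0.0001, 0.014] [-0.01, -4.0, -0.05]
[0.0264, -0.0001, 0.0122] [-0.01, -4.0, -0.05]
[0.0272, -0.0, 0.0103] [-0.01, -4.0, -0.05]
[0.0279, -0.0, 0.0084] [-0.01, -4.0, -0.05]
wp 16.0 -12.0 24.0
[0.0105, 0.0, 0.0365] [0.0, 0.0, 0.0]
```

```bash
python3 -m pendant '[[[0.0255,0,0.014,0,-4,0,0],[0.0264,0,0.0122,0,-4,0,0],[0.0272,0,0.0103,0,-4,0,0],[0.0279,0,0.0084,0,-4,-0.2,0],[0,0,0,0,0,0,0]]]' 40; python3 k.py 16 -12 40 2 16 -12 24 3
```

```text
time: 8.2
position: [0.5082, 0.1739, 0.1251]
tool_rot: [0.599, 0.789, -0.086, 0.109]
ft_force: [-0.2, -0.6, -3.1]
grip_width: 0.0159
grip_force: 40.0
cart mm [-0.8 -8.8 60.5] tilt 15.96 roll,yaw [0.22 0.27] toe [-1.1 50.3 48.8] F dock [-0.3 -0.5 -3.1] t 8.2
wp 16.0 -12.0 40.0
[0.0013, 0.0003, 0.0103] [-0.07, -0.02, 0.16]
[0.0013, 0.0003, 0.0103] [-0.07, -0.02, 0.16]
wp 16.0 -12.0 24.0
[0.0015, 0.0, 0.0051] [0.0, 0.0, 0.0]
[0.0015, 0.0, 0.0051] [0.0, 0.0, 0.0]
[0.0015, 0.0, 0.0051] [0.0, 0.0, 0.0]
```

```bash
python3 -m pendant '[[[0,0,0,0,0,0,0],[0,0,0,0,0,0.2,0],[0,0,0,0,0,0,0],[0,0,0,0,0,0,0],[0,0,0,0,0,0,0]]]'; python3 k.py 16 -12 40 2 16 -12 23 2
```

```text
time: 8.82
position: [0.51, 0.1712, 0.1267]
tool_rot: [0.602, 0.786, -0.084, 0.111]
ft_force: [0.5, 0.6, -3.1]
grip_width: 0.0154
grip_force: 40.0
cart mm [  0.4 -11.9  62. ] tilt 16.0 roll,yaw [-0.02 -0.19] toe [ 0.6 47.2 50.3] F dock [ 0.6  0.4 -3.1] t 8.825
wp 16.0 -12.0 40.0
[0.003, -0.0002, 0.0106] [-0.02, -0.0, -0.1]
[0.003, -0.0002, 0.0106] [-0.02, -0.0, -0.1]
wp 16.0 -12.0 23.0
[0.0023, 0.0, 0.0082] [0.0, 0.0, 0.0]
[0.0023, 0.0, 0.0082] [0.0, 0.0, 0.0]
```

```bash
python3 -m pendant '[[[0.003,-0.0002,0.0106,0,0,-0.1,0],[0.003,-0.0002,0.0106,0,0,-0.1,0],[0.0023,0,0.0082,0,0,0,0],[0.0023,0,0.0082,0,0,0,0],[0,0,0,0,0,0,0]]]'; python3 -m pendant '[[[0,0,0,0,0,0,0],[0,0,0,0,0,0,0],[0.0005,0,0.002,0,0,0,0],[0,0,0,0,0,0,0],[0,0,0,0,0,0,0]]]'; python3 k.py 16 -12 19 1 16 -12 18 1 16 0 18 5
```

```text
time: 9.45
position: [0.509, 0.1711, 0.0865]
tool_rot: [0.601, 0.787, -0.086, 0.11]
ft_force: [-0.8, -0.9, -3.1]
grip_width: 0.0159
grip_force: 40.0
time: 10.07
position: [0.5095, 0.1712, 0.0854]
tool_rot: [0.601, 0.787, -0.085, 0.11]
ft_force: [-1.2, -0.7, -2.8]
grip_width: 0.0159
grip_force: 40.0
cart mm [ -0.2 -11.8  20.8] tilt 16.0 roll,yaw [0.06 0.03] toe [-0.2 47.3  9. ] F dock [-1.3 -0.3 -2.8] t 10.075
wp 16.0 -12.0 19.0
[0.0003, 0.0001, 0.0018] [-0.04, 0.0, 0.05]
wp 16.0 -12.0 18.0
[0.0003, 0.0, 0.001] [0.0, 0.0, 0.0]
wp 16.0 0.0 18.0
[0.0023, -0.0, -0.0007] [0.0, 0.0, 0.0]
[0.0023, -0.0, -0.0007] [0.0, 0.0, 0.0]
[0.0023, -0.0, -0.0007] [0.0, 0.0, 0.0]
[0.0023, -0.0, -0.0007] [0.0, 0.0, 0.0]
[0.0023, -0.0, -0.0007] [0.0, 0.0, 0.0]
```

```bash
python3 -m pendant '[[[0.0005,0,0.0018,0,0,0,0],[0.0003,0,0.001,0,0,0,0],[0,0,0,0,0,0,0],[0.0003,0,0.001,0,0,0,0],[0,0,0,0,0,0,0]]]'; python3 k.py 16 0 18 1
```

```text
time: 10.7
position: [0.5095, 0.1712, 0.0814]
tool_rot: [0.601, 0.787, -0.085, 0.11]
ft_force: [-0.9, -0.8, -3.1]
grip_width: 0.0158
grip_force: 40.0
cart mm [ -0.2 -11.7  16.7] tilt 16.0 roll,yaw [0.06 0.04] toe [-0.2 47.3  5. ] F dock [-1.1 -0.5 -3.1] t 10.7
wp 16.0 0.0 18.0
[0.0109, 0.0001, -0.0045] [-0.05, -0.0, 0.05]
```

```bash
python3 -m pendant '[[[0.0023,0,-0.0008,0,0,0,0],[0.0023,0,-0.0008,0,0,0,0],[0.0023,0,-0.0007,0,0,0,0],[0.0023,0,-0.0007,0,0,0,0],[0.0023,0,-0.0007,0,0,0,0]]]'; python3 -m pendant '[[[0,0,0,0,0,0,0],[0,0,0,0,0,0,0],[0,0,0,0,0,0,0],[0,0,0,0,0,0,0],[0,0,0,0,0,0,0]]]'; python3 k.py 12 0.3 13 2 8 0.3 8.9 2 4 0 4.7 2 0 0 0.3 2
python3 -c "
from h import *
s=snap('scene');t=snap('top')
cv2.imwrite('pics/c5.png',np.hstack([crop(s,190,130,95,90,4.2),crop(t,180,175,95,90,4.2)]))"
```

```text
time: 11.32
position: [0.5063, 0.1831, 0.0818]
tool_rot: [0.601, 0.787, -0.085, 0.11]
ft_force: [-1.3, -0.6, -2.8]
grip_width: 0.0158
grip_force: 40.0
time: 11.95
position: [0.5063, 0.1828, 0.0818]
tool_rot: [0.601, 0.787, -0.085, 0.11]
ft_force: [-0.3, -0.0, -3.6]
grip_width: 0.0156
grip_force: 40.0
cart mm [-0.1  0.3 17.2] tilt 16.0 roll,yaw [0.05 0.03] toe [-0.2 59.4  5.4] F dock [-0.3  0.  -3.6] t 11.95
wp 12.0 0.3 13.0
[-0.0013, 0.0, 0.0021] [-0.02, 2.0, 0.02]
[-0.0014, 0.0, 0.0021] [-0.02, 2.0, 0.02]
wp 8.0 0.3 8.9
[-0.0015, 0.0, 0.0021] [0.0, 2.0, 0.0]
[-0.0015, 0.0, 0.0021] [0.0, 2.0, 0.0]
wp 4.0 0.0 4.7
[-0.0018, -0.0, 0.0022] [-0.0, 2.0, -0.0]
[-0.0018, -0.0, 0.0021] [-0.0, 2.0, -0.0]
wp 0.0 0.0 0.3
[-0.0017, -0.0, 0.0023] [0.0, 2.0, -0.0]
[-0.0018, -0.0, 0.0022] [0.0, 2.0, -0.0]
```

View pics/c5.png

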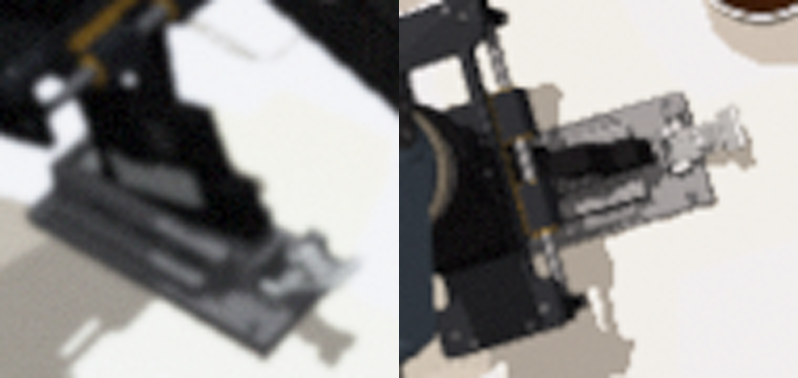

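The cartridge is tilted in the slot with its toe under the keeper: heel at about (250,230) in the left crop, gate still open. The toe is at dock y = 59, z = 5, with no contact force. Now I swing the heel down.

```bash
python3 -m pendant '[[[-0.0013,0,0.0021,0,2,0,0],[-0.0014,0,0.0021,0,2,0,0],[-0.0015,0,0.0021,0,2,0,0],[-0.0015,0,0.0021,0,2,0,0],[0,0,0,0,0,0,0]]]'; python3 k.py 4 0 4.7 2 0 0 0.3 2;
```

```text
time: 12.68
position: [0.5083, 0.1754, 0.0749]
tool_rot: [0.606, 0.793, -0.043, 0.055]
ft_force: [-1.9, 1.8, -4.2]
grip_width: 0.0155
grip_force: 40.0
cart mm [-0.2  0.1  8.8] tilt 7.99 roll,yaw [ 0.05 -0.05] toe [-0.1 60.2  5.4] F dock [-1.4  2.3 -4.2] t 12.675
wp 4.0 0.0 4.7
[-0.0017, 0.0001, 0.0021] [-0.03, 1.99, -0.02]
[-0.0017, 0.0001, 0.0021] [-0.03, 1.99, -0.02]
wp 0.0 0.0 0.3
[-0.0017, -0.0, 0.0023] [0.0, 2.0, -0.0]
[-0.0018, -0.0, 0.0022] [0.0, 2.0, -0.0]
```

```bash
python3 -m pendant '[[[-0.0017,0,0.0021,0,2,0,0],[-0.0017,0,0.0021,0,2,0,0],[-0.0017,0,0.0022,0,2,0,0],[-0.0018,0,0.0022,0,2,0,0],[0,0,0,0,0,0,0]]]'; python3 k.py 0 0 0 1;
```

```text
time: 13.3
position: [0.5101, 0.1688, 0.067]
tool_rot: [0.607, 0.795, -0.0, -0.001]
ft_force: [-1.1, 4.5, -2.8]
grip_width: 0.0158
grip_force: 40.0
cart mm [-0.2  0.9  0.5] tilt -0.04 roll,yaw [ 0.07 -0.01] toe [-0.2 60.9  5.5] F dock [ 0.1  4.6 -2.8] t 13.3
wp 0.0 0.0 0.0
[-0.0008, 0.0001, 0.0005] [-0.07, -0.04, -0.01]
```

```bash
python3 -m pendant '[[[0.001,0,0,0,0,0,0],[0,0,0.001,0,0,0,0],[0,0,0,0,0,0,0],[0,0,0.001,0,0,0,0],[0,0,0,0,0,0,0]]]'; python3 k.py
```

```text
time: 13.92
position: [0.5101, 0.1691, 0.0664]
tool_rot: [0.607, 0.795, -0.0, 0.0]
ft_force: [-4.0, -0.7, 11.1]
grip_width: 0.016
grip_force: 40.0
cart mm [-0.1  1.1 -0.1] tilt 0.04 roll,yaw [0.03 0.07] toe [-0.2 61.1  4.9] F dock [-4.   0.3 11.1] t 13.925
```

The cartridge is on the floor: 11 N upward and the side force is gone. I release, retreat upward and estimate the gate angle.

```bash
python3 -m pendant '[[[0,0,-0.0008,0,0,0,0],[0,0,0,0,0,0,0.6],[0,0,0,0,0,0,0.6],[0,0,0,0,0,0,0.6],[0,0,0,0,0,0,0.6]]]'; python3 -m pendant '[[[0,0,-0.01,0,0,0,0.6],[0,0,-0.03,0,0,0,0.6],[0,0,-0.04,0,0,0,0.6],[0,0,0,0,0,0,0],[0,0,0,0,0,0,0]]]';
python3 - <<'E'
from k import *
from fit import D,d
for th in np.arange(.7,1.25,.1):
    X=P-[0,0,.012]+Rd@np.array([0,-73-43*np.sin(th)+2*np.cos(th),16+43*np.cos(th)+2*np.sin(th)])/1000
    print(th.round(2),proj(d,X)[0]-D(126,535)[1])
o=get_obs();print(Rd.T@(o["position"]-P)*1000)
rows(P+Rd@[0,-.09,.13],toolR(YAW),4);rows(P+Rd@[0,-.155,.10],toolR(YAW),2,P+Rd@[0,-.09,.13],toolR(YAW))
E
```

```text
time: 14.55
position: [0.5103, 0.1693, 0.0656]
tool_rot: [0.607, 0.795, -0.0, -0.0]
ft_force: [0.1, -0.0, 0.1]
grip_width: 0.0472
grip_force: 0.0
time: 15.18
position: [0.5098, 0.1693, 0.1459]
tool_rot: [0.607, 0.795, -0.0, -0.0]
ft_force: [-0.4, 0.5, -0.6]
grip_width: 0.0393
grip_force: 0.0
0.7 [ 0.61363182 -0.3116578 ]
0.8 [0.43286625 1.48212973]
0.9 [0.2428239  2.82165846]
1.0 [0.04603608 3.70673621]
1.1 [-0.1550501   4.14317729]
1.2 [-0.35810722  4.14202466]
[ -0.33995227   0.3904238  133.91108816]
[-0.0226, 0.0001, 0.001] [-0.01, 0.0, 0.01]
[-0.0226, 0.0001, 0.001] [-0.01, 0.0, 0.01]
[-0.0226, 0.0001, 0.001] [-0.01, 0.0, 0.01]
[-0.0226, 0.0001, 0.001] [-0.01, 0.0, 0.01]
[-0.0325, 0.0, 0.015] [0.0, 0.0, 0.0]
[-0.0325, 0.0, 0.015] [0.0, 0.0, 0.0]
```

```bash
python3 -m pendant '[[[-0.032,0,0,0,0,0,0],[-0.032,0,0,0,0,0,0],[-0.032,0,0,0,0,0,0],[-0.032,0,0,0,0,0,0],[-0.027,0,0.01,0,0,0,0]]]'; python3 -m pendant '[[[0,0,0,0,0,0,0],[0,0,0,0,0,0,0],[0,0,0,0,0,0,0],[0,0,0,0,0,0,0],[0,0,0,0,0,0,0]]]'; python3 - <<'E'
from k import *
c=snap('wrist');save(c,'w3.npz');s=snap('scene')
cv2.imwrite('pics/c6.png',np.hstack([crop(c,200,0,180,260,2.2)[:572],cv2.copyMakeBorder(crop(s,190,130,95,90,4.2),0,572-378,0,0,cv2.BORDER_CONSTANT)]))
o=get_obs();print(Rd.T@(o["position"]-P)*1000)
E
```

```text
time: 15.8
position: [0.5509, 0.0187, 0.1348]
tool_rot: [0.607, 0.795, -0.001, -0.001]
ft_force: [0.4, 0.8, -0.9]
grip_width: 0.0005
grip_force: 0.0
time: 16.42
position: [0.5509, 0.0204, 0.136]
tool_rot: [0.606, 0.795, -0.0, -0.0]
ft_force: [0.5, -0.1, -0.6]
grip_width: 0.0003
grip_force: 0.0
[   0.20784263 -154.35904256  123.94350442]
```

View pics/c6.png

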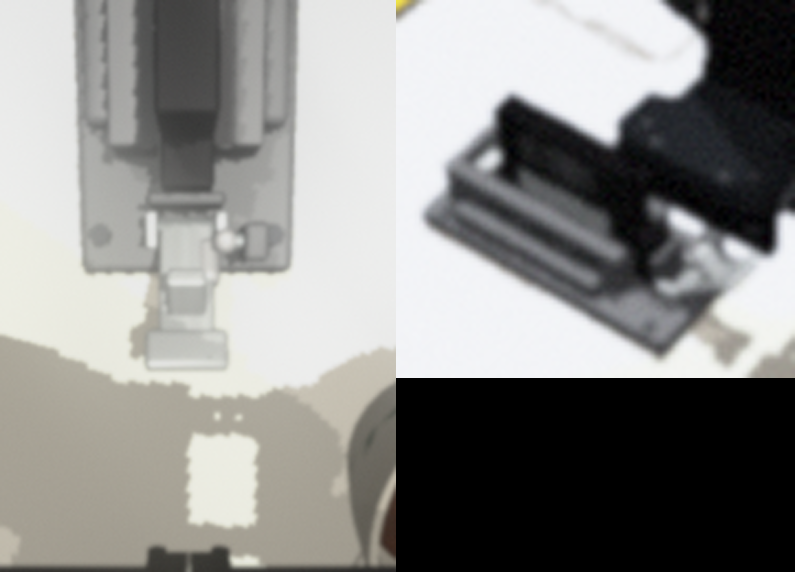

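The cartridge sits level in the slot. The heel shoulder is against the sill at (188,190), and the gate stands open with its pad at (150–228, 331–370), centred at x = 187. I work out the angle from the top edge (188,369) and the pad edge (188,331), then the push.

```bash
python3 - <<'E'
from k import *
c=load('w3.npz')
for th in np.arange(.7,1.25,.1):
    f=lambda s:proj(c,P-[0,0,.012]+Rd@np.array([0,-73-s*np.sin(th)+1*np.cos(th),16+s*np.cos(th)+1*np.sin(th)])/1000)[0]
    print(th.round(2),f(57)-[200+188/2.2,369/2.2],f(43)-[200+188/2.2,331/2.2])
E
```

```text
0.7 [-0.54324238 -2.82836572] [-0.51455362 -0.98323346]
0.8 [-0.53949907  2.74484713] [-0.51231825  3.35296156]
0.9 [-0.53477962  7.4136821 ] [-0.50933821  7.07953787]
1.0 [-0.52921117 11.17329949] [-0.50568683 10.17829092]
1.1 [-0.52292019 14.03531242] [-0.50144097 12.64221442]
1.2 [-0.51602894 16.02449902] [-0.49667869 14.47406092]
```

```bash
python3 -m pendant '[[[0,0,0.04,0,0,0,0],[0,0,0.04,0,0,0,0],[0,0,0,0,0,0,0],[0.012,0,0,0,0,0,0],[0.012,0,0,0,0,0,0]]]'; python3 -m pendant '[[[0.006,0,0,0,0,0,0],[0.006,0,0,0,0,0,0],[0.006,0,0,0,0,0,0],[0.006,0,0,0,0,0,0],[0,0,0,0,0,0,0]]]'; python3 k.py
```

```text
time: 17.15
position: [0.5454, 0.0437, 0.0574]
tool_rot: [0.607, 0.795, 0.0, 0.001]
ft_force: [-0.1, -0.1, 0.4]
grip_width: 0.0004
grip_force: 0.0
time: 17.77
position: [0.5388, 0.0661, 0.056]
tool_rot: [0.607, 0.795, -0.0, 0.0]
ft_force: [1.9, -3.0, 2.4]
grip_width: 0.0004
grip_force: 1.7
cart mm [   0.6 -105.8  -10.5] tilt 0.03 roll,yaw [-0.03  0.05] toe [  0.5 -45.8  -5.5] F dock [ 1.  -3.4  2.4] t 17.775
```

```bash
python3 -m pendant '[[[0.004,0,0,0,0,0,0],[0.004,0,0,0,0,0,0],[0.004,0,0,0,0,0,0],[0.003,0,0,0,0,0,0],[0,0,0,0,0,0,0]]]'; python3 k.py;  python3 -m pendant '[[[0.002,0,0,0,0,0,0],[0.002,0,0,0,0,0,0],[0.001,0,0,0,0,0,0],[0,0,0,0,0,0,0],[0,0,0,0,0,0,0]]]'; python3 k.py
```

```text
time: 18.4
position: [0.5336, 0.0812, 0.0555]
tool_rot: [0.607, 0.795, -0.001, -0.001]
ft_force: [0.4, -0.1, -0.4]
grip_width: 0.0005
grip_force: 0.0
cart mm [ -0.6 -89.9 -11. ] tilt -0.04 roll,yaw [0.11 0.07] toe [ -0.7 -29.9  -6. ] F dock [ 0.4 -0.2 -0.4] t 18.4
time: 19.02
position: [0.533, 0.0853, 0.0558]
tool_rot: [0.607, 0.795, -0.0, -0.0]
ft_force: [-0.6, -0.3, 0.2]
grip_width: 0.0006
grip_force: 0.0
cart mm [ -0.  -85.7 -10.7] tilt 0.0 roll,yaw [0.05 0.03] toe [ -0.1 -25.7  -5.7] F dock [-0.7 -0.2  0.2] t 19.025
```

The resistance has gone, as it would after the snap. I press a little further to confirm, then back off and look.

```bash
python3 -m pendant '[[[0.002,0,0,0,0,0,0],[0.002,0,0,0,0,0,0],[0,0,0,0,0,0,0],[0,0,0,0,0,0,0],[0,0,0,0,0,0,0]]]'; python3 -m pendant '[[[-0.03,0,0,0,0,0,0],[-0.04,0,0,0,0,0,0],[0,0,-0.05,0,0,0,0],[0,0,-0.05,0,0,0,0],[0,0,0,0,0,0,0]]]';python3 -m pendant '[[[0,0,0,0,0,0,0],[0,0,0,0,0,0,0],[0,0,0,0,0,0,0],[0,0,0,0,0,0,0],[0,0,0,0,0,0,0]]]'; python3 - <<'E'
from k import *
c=snap('wrist');save(c,'w4.npz');s=snap('scene')
cv2.imwrite('pics/c7.png',np.hstack([crop(c,200,0,180,260,2.2)[:572],cv2.copyMakeBorder(crop(s,190,130,95,90,4.2),0,572-378,0,0,cv2.BORDER_CONSTANT)]))
for th in(0,.06,.3): print(th,[(proj(c,P-[0,0,.012]+Rd@np.array([0,-73-x*np.sin(th),16+x*np.cos(th)])/1000)[0]-[200,0])*2.2 for x in(57,)])
E
```

```text
time: 19.65
position: [0.5319, 0.0892, 0.0558]
tool_rot: [0.607, 0.795, -0.0, -0.0]
ft_force: [0.1, -0.2, 0.0]
grip_width: 0.0005
grip_force: 0.0
time: 20.27
position: [0.5534, 0.0211, 0.1596]
tool_rot: [0.607, 0.795, 0.002, 0.004]
ft_force: [0.6, -1.4, -0.4]
grip_width: 0.0007
grip_force: 0.0
time: 20.9
position: [0.5503, 0.0218, 0.1554]
tool_rot: [0.607, 0.795, -0.001, -0.001]
ft_force: [-0.5, -0.6, -0.4]
grip_width: 0.0009
grip_force: 0.0
0 [array([187.62652011, 243.26613713])]
0.06 [array([187.62699598, 255.18688565])]
0.3 [array([187.63663506, 300.8082042 ])]
```

View pics/c7.png

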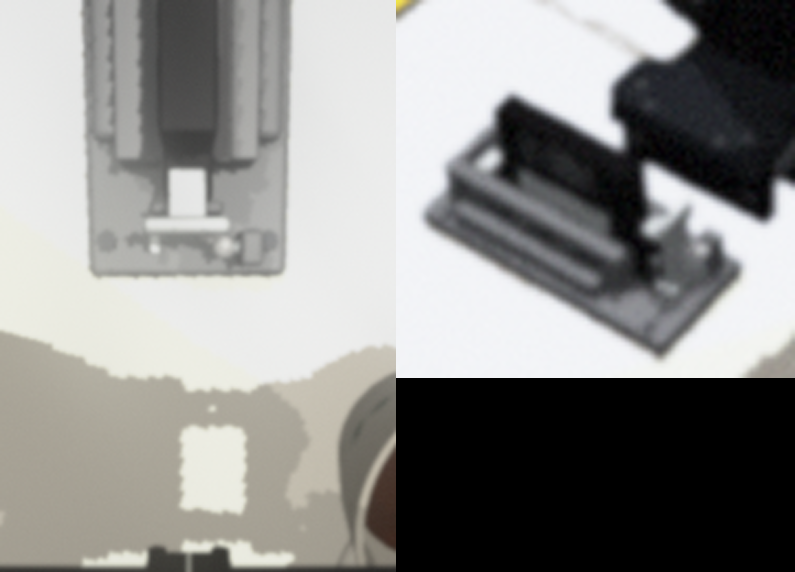

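The gate stands upright on its catch: the pad shows edge-on at (146–228, 217–231) with the nose over the heel, and the scene crop agrees. The mug is undisturbed, and the arm is clear and at rest.

```bash
python3 -c "
from rig import hand_in;print(hand_in())"
```

```text
the job is handed in; nothing more can be done
None
```

I handed the job in at about 21 s: the cartridge is seated with its toe under the keeper lip, the gate is shut, the gripper is clear, and the mug, glue stick and eraser were never touched, but no verdict came back from the judging.

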